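# Lift a long slide carrier out of a half-covered drying box

### The arm

A 7-joint arm with a two-finger parallel gripper is mounted at the origin on the work surface. World frame = base frame: x ahead of the robot, y to its left, z up, the work surface at z = 0. Lengths are in m, angles in degrees, forces in N, time in s.
With the tool pointing down it reaches from about 0.425 to 0.875 m from the base axis. Payload 4.7 kg.
Tool frame: the origin (TCP) lies between the finger pads; the fingertips stand 19 mm ahead of it and the grasp point (between the pads) is the TCP; x points along the fingers, z is the direction in which the jaws open and shut, and the axes are right-handed (so a half turn about x gives the same grasp; the last joint's range is limited). The gripper opens to 87 mm and grips with 3 to 60 N. Pads are 19 mm wide; open, the fingers measure 117 mm over their backs; the gripper's body (75 mm by 190 mm) begins 51 mm behind the grasp point.
Start: joints at [68.703, 18.392, -4.016, 83.108, 1.295, 78.541, -3.26], TCP at [0.245, -0.602, 0.218] pointing down, gripper open.
Joint ranges: [-163.93, 163.93], [-17.29, 119.83], [-79.2, 71.16], [3.27, 140.29], [-89.18, 269.18], [5.43, 117.66], [-154.24, 154.24]. Speed limits (degrees/s): [147.25, 147.25, 180, 180, 180, 180, 180].

### API

Orientations are given as [roll, pitch, yaw] about the fixed x, y, z axes, in that order (R = Rz(yaw) Ry(pitch) Rx(roll)).
In Python, from cell import monitor, read_camera, camera_model, env, regions_of gives the robot as it stands. The module is installed in compiled form; this text tells all that it offers.
- The arm moves only by the tool step_arm, never from a script. Its argument "deltas" is a list of rows, each a list of 5 numbers: the gripper's target within -1 to 1 (fully open at 1, half-way at 0, shut at -1), then the shift along the tool's x, y, z in m, then the turn about the tool's x in degrees. A call has 1 to 12 rows; each row is the pose to reach, as a shift and turn from the pose commanded when the call began, along the tool's axes at that moment; what a row does not reach only later rows make up. A row lasts 1/8 s, in which the tool goes at most 62.5 mm and 10.7 degrees, less where a joint would pass 70% of its speed; a pose out of reach is approached as far as the arm can. A call with a gripper value outside its range is refused whole. The fingers move at their own pace and stop on an object; "newtons" is the grip in N (left out, the last holds). Time passes only in rows, so rows that repeat a pose let the fingers close. It gives the time, the measured TCP pose, the force and the opening at its end, in the units of the state.
- monitor.get_obs(): the state, without advancing time (a new reading comes with each control period).
- read_camera(name): name is "side" or "top" or "wrist"; returns (picture, depth): 400x640x3 uint8, red, green, blue; 400x640 float32, m along the optical axis (not along the pixel's ray), 0 where there is no reading.
- camera_model(name): a dict with "fx", "fy", "cx", "cy" (pixels), "xyz" and "attitude" of the camera in the world. Camera axes: x right, y down, z forward; pixel columns grow to the right and rows downward; lengths in m; the calibration is good to about 2 mm. A picture is of the moment at which its call begins: read the wrist's pose just before it. camera_model takes no time and is no camera call; for the wrist camera it gives the pose at the moment of the call.
- env.sign_off(): hands the job in, once; it reports no verdict.
Trained networks look in the newest picture that a camera, given by its name, has taken for a name from the list of things; names that differ only in an ending like _2 or _b are one class to them, and where a whole thing is asked for, a point or a joint stands for the part that bears it (a point fixed in the world has none). Each returns a list of dicts, best first, with "p" (0 to 1); they miss things now and then, are a little off and sometimes report something else, mostly with a low value. They report only what shows in the picture. A call takes as long as a camera call.
- regions_of(camera, thing): "pixels" (400x640 bool, what is visible of it) and "pixel" ([column, row] in pixels, amid what is visible of it).
The state is a dict: "time_s": time; "qpos": joint angles; "joint_velocities": joint speeds; "effort": joint torques, N m; "tool_pos": TCP position; "tool_rot": TCP orientation; "force": force on the tool from outside, world axes, zero at the start; "wrist_torque": the same for the moment, N m; "grip_width": finger opening in m.
Only numpy, scipy, OpenCV 4.12 (cv2) and the standard library are available. Lean on these libraries where they do the work, as an engineer would, in place of code of your own. Each camera call takes 0.05 s, during which the arm holds its last target. There are 200 camera calls.

### The job

Take the long slide carrier (the longer of the two white bars) out of the half-covered clear drying box: slide it up out of its slots, tilt it and bring it out end-first through the open hatch without forcing it against the box. Finish while still holding it in the gripper, motionless, with the whole carrier a few centimetres higher than the box's cover and touching nothing else. Leave the short carrier in its slots and the things around the box where they are.

Things in the scene. Friction and masses are not known exactly. Their poses are not given: they have to be found in the camera images.
- drying_box: Clear box fixed to the bench, 230 (x) x 280 (y) x 110 (z) mm outside, y along its length; origin at the centre of its underside. Floor (black) and walls 5 mm thick, rims grey. A fixed clear cover roofs it from the -y end to y = +5 mm; walls reach the cover there. The rest, y = +5 to +135 mm and 220 mm wide in x, is the open hatch, with side walls 75 mm and an end wall 100 mm high.
- long_carrier: White plastic bar holding three glass slides, 8 (x) x 220 (y) x 34 (z) mm, 50 to 100 g; origin at the centre of its underside, y along its length. It starts standing on its long edge on the box floor (z = 5 mm), parallel to the box's y, at box x = -40 or +40 mm and y = -13 to -7 mm. Pinch it from above across its 8 mm, where it stands free under the hatch (carrier y = +35 to +105 mm).
- hatch_end (a point): Lower corner edge of the long carrier at its hatch (+y) end: y = +110, z = 0 mm of the carrier.
- cover_end (a point): Lower corner edge of the long carrier at the end under the cover: y = -110, z = 0 mm of the carrier.
- cover_edge (a point): Middle of the cover's free edge at the hatch, on its top face: (0, 5, 110) mm of the box. The cover is 5 mm thick (z = 105 to 110 mm).
- end_wall_top (a point): Middle of the top of the end wall beyond the hatch: (0, 137.5, 100) mm of the box; the wall is 5 mm thick (y = 135 to 140 mm).
- combs (a point): Point on the box floor midway between the slots, (0, 5, 5) mm of the box, in the nearer of two grey slotted combs: one at box y = -5 to +15, the other at y = -90 to -70 mm, both from the floor up to z = 21 mm. Each has slots 10.5 mm wide at box x = -40 and +40 mm, open at the top and along y, down to the floor; a carrier stands in a slot of both combs.
- short_carrier: Bystander: like the long carrier but 150 mm long with two slides, in the other pair of slots, 80 mm beside the long one; its middle at about y = -10 mm of the box (-13 to -7). Origin at the centre of its underside.
- reagent_bottle: Bystander: amber bottle with white cap, 56 mm across, 120 mm high; origin at the centre of its underside.
- tip_box: Bystander: blue box with clear lid, 85 x 120 x 65 mm; origin at the centre of its underside.
- petri_dish: Bystander: open glass dish 90 mm across, 16 mm high; origin at the centre of its underside.

How it is judged (in metres and radians):
On the way:
1. the long carrier is tilted through the hatch: its hatch end above the cover's height while its other end is still inside the box (z of hatch_end in the frame of drying_box above 0.112 m and z of cover_end in the frame of drying_box below 0.095 m), for 0.1 s.
At the end, for the whole second after the job is handed in: The gripper still holds the long carrier at rest (slower than 30 mm/s), both its ends more than 125 mm above the bench (15 mm above the cover's top), touching neither the box, the short carrier nor the bottle; the short carrier is within 20 mm of its start (height (world z) of each of hatch_end, cover_end above 0.125 m and contact force between long_carrier and the fingers above 1 N and contact force between long_carrier and drying_box below 0.1 N and contact force between long_carrier and short_carrier below 0.1 N and contact force between long_carrier and reagent_bottle below 0.1 N and linear speed of long_carrier below 0.03 m/s and distance of short_carrier from where it was at the start of the episode below 0.02 m); the arm keeps its last pose, push and grip.
It fails at once if the long carrier is forced against the box with more than 20 N (contact force between long_carrier and drying_box above 20 N).
It fails at once if the short carrier is moved more than 20 mm (distance of short_carrier from where it was at the start of the episode above 0.02 m).
It fails at once if a thing beside the box is moved more than 30 mm (distance of any of reagent_bottle, tip_box, petri_dish from where it was at the start of the episode above 0.03 m).
It also fails if it takes over 48 s, if anything falls off the work surface, if the arm or the gripper's body presses on something with over 40 N, if the wrist force passes 120 N, or if a joint passes its speed limit or range.

## Working session

There is one attempt and no reset: what is moved stays moved. The work goes in short steps, Python scripts to look and compute and a tool call to move; the robot and the scene stay as the last step left them, time stands still between calls to the robot, and variables do not carry over. Pictures are saved under pics/ and viewed, about 8 in all and at most 12, crops included, and the job is handed in when it is done.

Besides the shell and the picture viewer there is one more tool, called after "Call:" by a JSON object that holds its "fn" and its "kwargs". step_arm: Moves the arm, as the interface text tells. Its arguments: {"type":"object","properties":{"deltas":{"type":"array"},"newtons":{"type":"number"}},"required":["deltas"]}

```bash
mkdir -p pics; ls; cat > h.py <<'E'
import numpy as np, cv2
from cell import monitor, read_camera, camera_model, env, regions_of
from scipy.spatial.transform import Rotation as Ro
def save(n,img): cv2.imwrite(n,img[:,:,::-1])
def rot(a):
    a=np.array(a,float)
    return a if a.shape==(3,3) else Ro.from_euler('xyz',a,degrees=True).as_matrix()
def ray(m,u,v):
    return rot(m['attitude'])@np.array([(u-m['cx'])/m['fx'],(v-m['cy'])/m['fy'],1.])
def onplane(m,u,v,z):
    d=ray(m,u,v);o=np.array(m['xyz']);return o+d*(z-o[2])/d[2]
def cloud(m,D):
    v,u=np.mgrid[:400,:640]
    P=np.stack([(u-m['cx'])/m['fx']*D,(v-m['cy'])/m['fy']*D,D],-1)
    return P@rot(m['attitude']).T+np.array(m['xyz'])
def proj(m,p):
    q=rot(m['attitude']).T@(np.array(p)-np.array(m['xyz']));return [q[0]/q[2]*m['fx']+m['cx'],q[1]/q[2]*m['fy']+m['cy']]
E
python3 - <<'E'
from h import *
print(monitor.get_obs())
ims=[]
for c in ['top','side']:
    p,D=read_camera(c); m=camera_model(c); print(c,m); ims.append(p)
    np.savez('/tmp/%s.npz'%c,p=p,D=D)
    C=cloud(m,D)
    for t in ['long_carrier','short_carrier','drying_box','reagent_bottle','tip_box','petri_dish']:
        for r in regions_of(c,t)[:2]:
            k=r['pixels']&(D>0); print(t,round(r['p'],2),r['pixel'],k.sum(),np.percentile(C[k],[2,50,98],axis=0).round(3).tolist() if k.any() else 0)
    save('pics/%s.png'%c,p)
E
```

```text
pics
{'time_s': 0.0, 'qpos': array([68.701109  , 18.43939185, -4.01490609, 83.17248664,  1.29649209,
       78.54206986, -3.25569023]), 'joint_velocities': array([-0.02729317, -0.04114561, -0.02110492,  0.08620482,  0.10664362,
       -0.05330481, -0.02142335]), 'effort': array([ 3.70140642e-04, -4.91284025e+01, -4.04076716e-01, -3.12526488e+01,
       -6.39911927e-02,  4.35965171e-02,  1.68298247e-04]), 'tool_pos': array([ 0.24434622, -0.60172897,  0.21647885]), 'tool_rot': array([-176.12690183,   89.89112454,  115.98569943]), 'force': array([-0.24487993, -0.11357312,  0.60487467]), 'wrist_torque': array([-0.00216479, -0.07260274, -0.00843198]), 'grip_width': 0.08716228910964581}
top {'fx': 483.802625566374, 'fy': 483.802625566374, 'cx': 319.6558775012731, 'cy': 205.23903896492314, 'xyz': array([0.35354617, 0.13876442, 1.19532787]), 'attitude': array([-169.30502422,   -0.3438356 ,  -91.19622619])}
long_carrier 0.54 [360.4, 239.4] 173 [[0.473, -0.017, 0.019], [0.485, 0.035, 0.039], [0.5, 0.082, 0.044]]
short_carrier 0.71 [360.2, 207.5] 128 [[0.558, 0.002, 0.017], [0.567, 0.032, 0.038
[... 844 characters left out ...]
ray([-134.13449174,    0.74023234,  170.15038647])}
long_carrier 0.53 [341.0, 170.9] 333 [[0.48, -0.087, 0.007], [0.5, -0.013, 0.033], [0.518, 0.054, 0.042]]
short_carrier 0.69 [312.1, 182.8] 281 [[0.561, -0.066, 0.01], [0.578, 0.002, 0.036], [0.595, 0.064, 0.042]]
short_carrier 0.58 [325.9, 170.3] 11030 [[0.407, -0.137, 0.004], [0.538, -0.008, 0.064], [0.668, 0.152, 0.112]]
drying_box 0.76 [325.8, 170.4] 10822 [[0.409, -0.134, 0.004], [0.538, -0.009, 0.065], [0.666, 0.152, 0.112]]
reagent_bottle 0.56 [279.3, 276.1] 1312 [[0.649, 0.277, 0.008], [0.674, 0.302, 0.076], [0.699, 0.313, 0.121]]
petri_dish 0.75 [414.9, 251.8] 1084 [[0.354, 0.202, 0.004], [0.39, 0.238, 0.012], [0.43, 0.281, 0.017]]
```

```bash
python3 - <<'E'
from h import *
a=np.load('/tmp/top.npz')['p'][120:320,150:510];b=np.load('/tmp/side.npz')['p'][70:330,190:510]
save('pics/t2.png',cv2.resize(a,None,fx=2.2,fy=2.2,interpolation=2)); save('pics/s2.png',cv2.resize(b,None,fx=2.2,fy=2.2,interpolation=2))
E
```

```text
(no output)
```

View pics/t2.png

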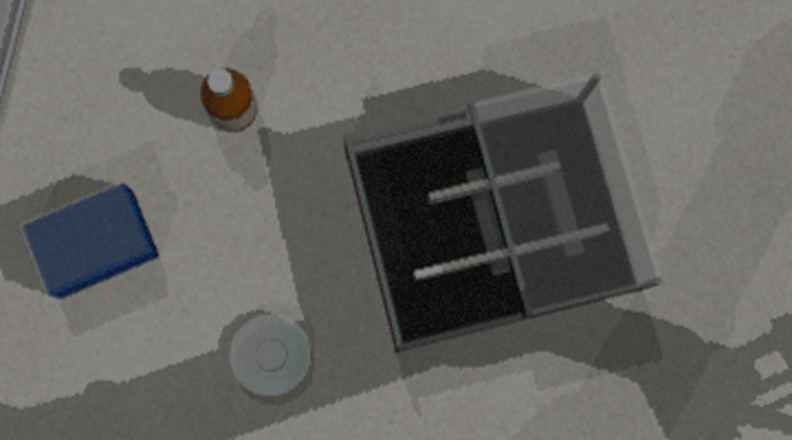

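View pics/s2.png

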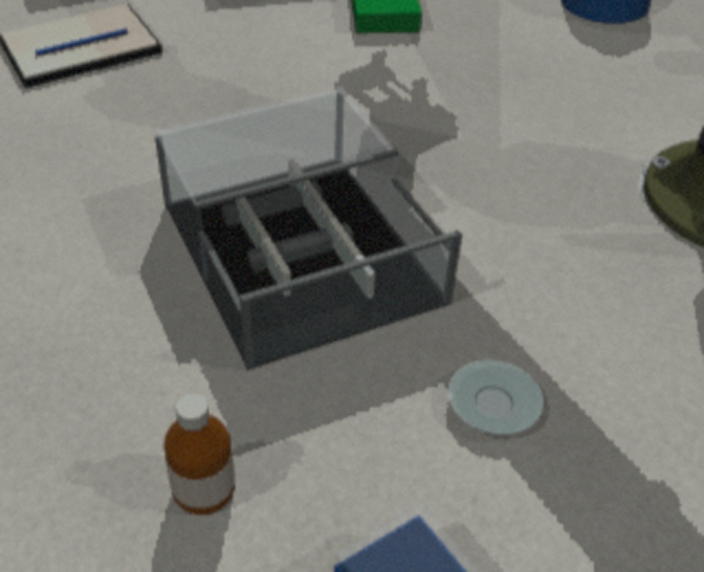

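The top view shows the long carrier as the lower bar, from about (339,244) to (426,224) in full-image pixels. The box is yawed about 13°, with its hatch facing the bottle, dish and tip box. The side view agrees. The tool can't pitch, so the carrier has to pivot in a soft pinch near its hatch end.

```bash
python3 - <<'E'
from h import *
for c in ['top','side']:
    p,D=read_camera(c); m=camera_model(c)
    for t in ['long_carrier','short_carrier']:
        r=regions_of(c,t)
        r=[x for x in r if x['pixels'].sum()<1500][0]
        v,u=np.nonzero(r['pixels'])
        P=np.array([onplane(m,a,b,.034)[:2] for a,b in zip(u,v)])
        mu=P.mean(0); w=np.linalg.svd(P-mu,full_matrices=False)[2][0]; w*=np.sign(w[1]); s=(P-mu)@w
        print(c,t,len(u),'ends',(mu+w*s.min()).round(4),(mu+w*s.max()).round(4),'len',np.ptp(s).round(3),'yaw',np.degrees(np.arctan2(-w[0],w[1])).round(2))
o=monitor.get_obs();R=rot(o['tool_rot']);print(R.round(3),o['tool_pos'])
m=camera_model('wrist'); print(m, 'rel',R.T@(m['xyz']-o['tool_pos']),(R.T@rot(m['attitude'])).round(2).tolist())
E
```

```text
top long_carrier 191 ends [ 0.4976 -0.0175] [0.4736 0.0856] len 0.106 yaw 13.09
top short_carrier 141 ends [0.5749 0.0006] [0.5591 0.0662] len 0.067 yaw 13.54
side long_carrier 340 ends [ 0.5175 -0.0929] [0.4879 0.0526] len 0.149 yaw 11.53
side short_carrier 354 ends [ 0.5961 -0.078 ] [0.564  0.0714] len 0.153 yaw 12.11
[[ 0.     0.926  0.376]
 [-0.     0.376 -0.926]
 [-1.    -0.     0.   ]] [ 0.24458991 -0.60224407  0.21760269]
{'fx': 297.28625031818854, 'fy': 297.28625031818854, 'cx': 318.1896277975524, 'cy': 202.04170025268863, 'xyz': array([ 0.3119199 , -0.57410684,  0.38567126]), 'attitude': array([ 1.64397560e+02, -9.64713472e-03, -6.79279262e+01])} rel [-0.1680708   0.0729642  -0.00071268] [[-0.0, -0.27, 0.96], [-0.0, -0.96, -0.27], [1.0, -0.0, -0.0]]
```

Call:
{"fn": "step_arm", "kwargs": {"deltas": [[1,0,0.35,-0.184,-40],[1,0,0.35,-0.184,-40],[1,0,0.35,-0.184,-40],[1,0,0.35,-0.184,-40],[1,0,0.35,-0.184,-40],[1,0,0.35,-0.184,-40],[1,0,0.468,-0.533,-81],[1,0,0.468,-0.533,-81],[1,0,0.468,-0.533,-81],[1,0,0.468,-0.533,-81],[1,0,0.468,-0.533,-81],[1,0,0.468,-0.533,-81]]}}

```text
time_s: 2.5
tool_pos: [0.4776, 0.0611, 0.2179]
tool_rot: [-45.9, 89.9, -32.8]
force: [0.8, 0.3, 1.0]
grip_width: 0.0873
```

```bash
cat > w.py <<'E'
from h import *
import sys
o=monitor.get_obs();R=rot(o['tool_rot']);m=camera_model('wrist');p,D=read_camera('wrist')
print(o['time_s'],o['tool_pos'],o['tool_rot'],'v',abs(o['joint_velocities']).max())
np.savez('/tmp/w.npz',p=p,D=D); save(sys.argv[1],p)
for r in regions_of('wrist','long_carrier')[:3]:
    v,u=np.nonzero(r['pixels']); P=np.array([onplane(m,a,b,.039)[:2] for a,b in zip(u,v)])
    mu=P.mean(0); w=np.linalg.svd(P-mu,full_matrices=False)[2][0]; w*=np.sign(w[1]); s=(P-mu)@w
    print(round(r['p'],2),len(u),r['pixel'],(mu+w*s.min()).round(4),(mu+w*s.max()).round(4),np.ptp(s).round(3),np.ptp((P-mu)@[-w[1],w[0]]).round(3),np.degrees(np.arctan2(-w[0],w[1])).round(2))
print('jaw yaw',np.degrees(np.arctan2(R[1,2],R[0,2])))
E
python3 w.py pics/w1.png
```

```text
2.5 [0.47759578 0.06107579 0.21792157] [-45.91573557  89.90799032 -32.83110558] v 60.18512478153361
0.7 716 [318.5, 211.0] [ 0.5024 -0.0387] [0.4731 0.0876] 0.13 0.009 13.09
jaw yaw 13.084666905306188
```

View pics/w1.png

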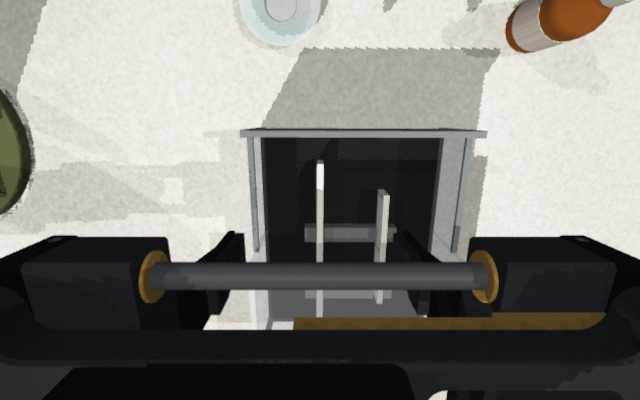

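The wrist view shows the long carrier at column 319, in line with the gripper centre. Its hatch end is at row 162 and the end wall's rim at row 132. The yaws match (13.1° each), so I'll descend part-way and re-measure.

Call:
{"fn": "step_arm", "kwargs": {"deltas": [[1,0.05,0,0,0],[1,0.1,0,0,0],[1,0.1,0,0,0],[1,0.1,0,0,0]]}}

```text
time_s: 3.1
tool_pos: [0.479, 0.0592, 0.1193]
tool_rot: [-9.2, 89.9, 3.9]
force: [0.7, 0.0, 1.4]
grip_width: 0.0869
```

```bash
python3 w.py pics/w2.png; python3 - <<'E'
from h import *
m=camera_model('wrist');p=np.load('/tmp/w.npz')['p']
o=monitor.get_obs();R=rot(o['tool_rot']);print(proj(m,[*o['tool_pos'][:2],.039]))
E
```

```text
3.1 [0.47902628 0.05920857 0.11925078] [-9.21054468 89.87661932  3.88041468] v 1.1959814760490386
0.59 1091 [319.8, 228.2] [ 0.5041 -0.048 ] [0.4727 0.0897] 0.141 0.008 12.83
jaw yaw 13.090980351764586
[np.float64(318.61862075163776), np.float64(207.03232884673858)]
```

View pics/w2.png

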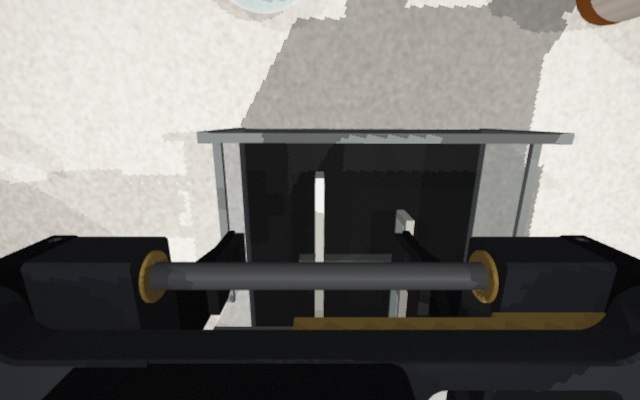

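The bar is still centred at column 319.8, within 1 mm laterally, and its end is about 25 mm ahead of the TCP. I'll shift 7 mm toward the hatch end, go down and pinch softly.

Call:
{"fn": "step_arm", "kwargs": {"deltas": [[1,0.03,0.007,0.001,0],[1,0.06,0.007,0.001,0],[1,0.084,0.007,0.001,0],[1,0.084,0.007,0.001,0],[-1,0.084,0.007,0.001,0],[-1,0.084,0.007,0.001,0],[-1,0.084,0.007,0.001,0],[-1,0.084,0.007,0.001,0],[-1,0.084,0.007,0.001,0],[-1,0.084,0.007,0.001,0],[-1,0.084,0.007,0.001,0],[-1,0.084,0.007,0.001,0]], "newtons": 4}}

```text
time_s: 4.7
tool_pos: [0.4772, 0.0663, 0.0335]
tool_rot: [-173.0, 90.0, -159.9]
force: [0.2, 0.5, 0.6]
grip_width: 0.0149
```

Call:
{"fn": "step_arm", "kwargs": {"deltas": [[-1,0,0,0,0],[-1,0,0,0,0],[-1,0,0,0,0],[-1,0,0,0,0]]}}

```text
time_s: 5.2
tool_pos: [0.4772, 0.0663, 0.0335]
tool_rot: [-95.9, 90.0, -82.8]
force: [0.5, 0.7, -1.4]
grip_width: 0.0074
```

Gripped (7.4 mm opening). I'll lift gently, letting the tail stay low.

Call:
{"fn": "step_arm", "kwargs": {"deltas": [[-1,-0.006,0,0,0],[-1,-0.012,0,0,0],[-1,-0.018,0,0,0],[-1,-0.024,0.002,0,0],[-1,-0.03,0.004,0,0],[-1,-0.036,0.006,0,0],[-1,-0.042,0.008,0,0],[-1,-0.046,0.01,0,0],[-1,-0.046,0.01,0,0]]}}

```text
time_s: 6.32
tool_pos: [0.4751, 0.0763, 0.0799]
tool_rot: [-10.9, 90.0, 2.2]
force: [0.3, 0.4, -0.5]
grip_width: 0.0072
```

```bash
cat > s.py <<'E'
from h import *
import sys
p,D=read_camera('side'); m=camera_model('side')
save(sys.argv[1],cv2.resize(p[60:320,190:510],None,fx=2.2,fy=2.2,interpolation=2))
E
python3 s.py pics/s3.png
```

```text
(no output)
```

View pics/s3.png

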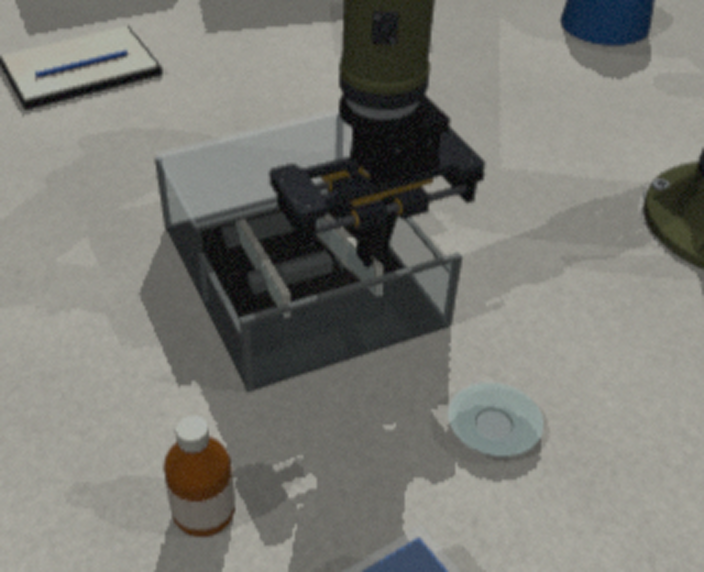

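The side view shows the carrier's hatch end at about (375,285) in the crop, in the fingers and off the floor. The tail is hidden, so I'll estimate the tilt from depth.

```bash
cat > tilt.py <<'E'
from h import *
o=monitor.get_obs(); u=np.array([-.2265,.974,0]); n=np.array([.974,.2265,0])
for c in ['side','top','wrist']:
    m=camera_model(c);p,D=read_camera(c);C=cloud(m,D)
    for r in regions_of(c,'long_carrier')[:1]:
        k=r['pixels']
        # intersect pixel rays with the carrier's vertical plane through TCP
        v,uu=np.nonzero(k); d=np.stack([(uu-m['cx'])/m['fx'],(v-m['cy'])/m['fy'],np.ones(len(v))],-1)@rot(m['attitude']).T
        t=((o['tool_pos']-m['xyz'])@n)/(d@n); P=m['xyz']+d*t[:,None]; s=(P-o['tool_pos'])@u
        z=P[:,2]
        print(c,round(r['p'],2),k.sum())
        if c!='wrist':
            for a in np.arange(np.floor(s.min()/.02)*.02,s.max(),.02):
                q=(s>=a)&(s<a+.02)
                if q.any(): print('  s %.2f z %.3f..%.3f n%d'%(a+.01,*np.percentile(z[q],[5,95]),q.sum()))
E
python3 tilt.py
```

```text
side 0.6 288
  s -0.13 z 0.014..0.045 n10
  s -0.11 z 0.018..0.051 n23
  s -0.09 z 0.026..0.057 n40
  s -0.07 z 0.030..0.069 n53
  s -0.05 z 0.032..0.075 n56
  s -0.03 z 0.037..0.065 n43
  s -0.01 z 0.046..0.071 n30
  s 0.01 z 0.067..0.090 n33
wrist 0.97 1243
```

The slope is about 14–18° with the tail near the floor, so the carrier is pivoting as planned. I'll keep lifting and move toward the hatch end.

Call:
{"fn": "step_arm", "kwargs": {"deltas": [[-1,-0.007,0.002,0,0],[-1,-0.014,0.004,0,0],[-1,-0.021,0.006,0,0],[-1,-0.028,0.008,0,0],[-1,-0.035,0.01,0,0],[-1,-0.042,0.012,0,0],[-1,-0.049,0.014,0,0],[-1,-0.056,0.016,0,0],[-1,-0.063,0.018,0,0],[-1,-0.07,0.02,0,0],[-1,-0.07,0.02,0,0]]}}

```text
time_s: 8.05
tool_pos: [0.4708, 0.0958, 0.1502]
tool_rot: [-17.7, 89.9, -4.6]
force: [-0.2, -0.8, 0.0]
grip_width: 0.0006
```

```bash
python3 tilt.py; python3 s.py pics/s4.png
```

```text
side 0.69 574
  s -0.19 z 0.009..0.029 n10
  s -0.17 z 0.005..0.043 n39
  s -0.15 z 0.013..0.051 n40
  s -0.13 z 0.022..0.059 n41
  s -0.11 z 0.032..0.070 n55
  s -0.09 z 0.043..0.082 n53
  s -0.07 z 0.051..0.094 n59
  s -0.05 z 0.060..0.105 n69
  s -0.03 z 0.071..0.112 n67
  s -0.01 z 0.081..0.122 n70
  s 0.01 z 0.096..0.129 n63
  s 0.03 z 0.103..0.117 n8
wrist 0.66 702
```

View pics/s4.png

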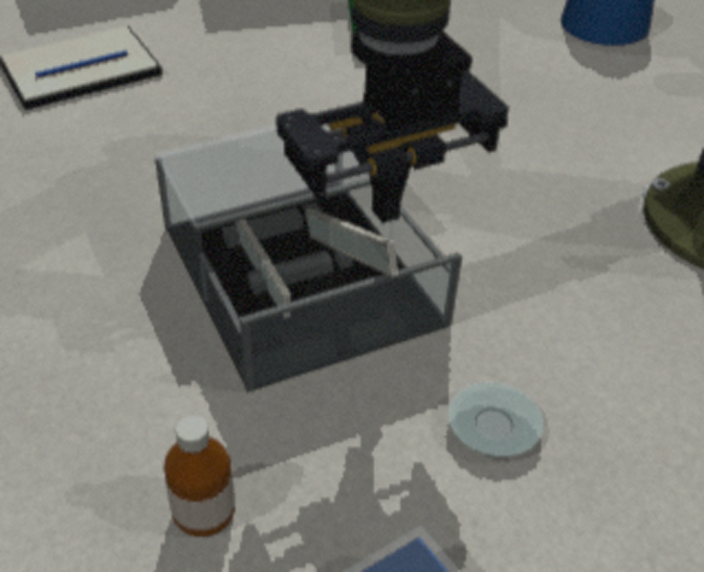

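The grip was lost: the fingers are at 0.6 mm and the carrier is below them, around (350,240) in the crop. I need to see where it settles, so I'll open the gripper and look.

Call:
{"fn": "step_arm", "kwargs": {"deltas": [[1,-0.03,0,0,0],[1,-0.03,0,0,0],[1,-0.03,0,0,0],[1,-0.03,0,0,0]]}}

```text
time_s: 8.9
tool_pos: [0.4698, 0.0953, 0.1786]
tool_rot: [171.1, 89.9, -175.8]
force: [0.5, -0.3, 0.4]
grip_width: 0.0327
```

```bash
python3 tilt.py; python3 w.py pics/w5.png; python3 s.py pics/s5.png
python3 - <<'E'
import cv2,numpy as np
a=cv2.imread('pics/s5.png');b=cv2.imread('pics/w5.png')
a=cv2.resize(a[:430,100:600],(500,430))[:, :]; b=b[:300,150:450]
h=np.zeros((430,800,3),np.uint8); h[:,:500]=a; h[:300,500:]=b; cv2.imwrite('pics/c5.png',h)
E
```

```text
side 0.8 524
  s -0.19 z 0.013..0.028 n6
  s -0.17 z 0.006..0.038 n33
  s -0.15 z 0.012..0.048 n38
  s -0.13 z 0.022..0.060 n52
  s -0.11 z 0.034..0.071 n40
  s -0.09 z 0.043..0.080 n55
  s -0.07 z 0.053..0.090 n58
  s -0.05 z 0.064..0.100 n56
  s -0.03 z 0.075..0.110 n57
  s -0.01 z 0.084..0.119 n62
  s 0.01 z 0.092..0.125 n62
  s 0.03 z 0.104..0.113 n5
top 0.41 5133
  s -1.03 z -2.789..-2.728 n2
  s -1.01 z -2.842..-2.593 n3
  s -0.99 z -2.777..-2.537 n3
  s -0.97 z -2.822..-2.421 n4
  s -0.95 z -2.761..-2.462 n5
  s -0.93 z -2.682..-2.247 n6
  s -0.91 z -2.714..-2.189 n6
  s -0.89 z -2.670..-2.227 n7
  s -0.87 z -2.594..-2.043 n8
  s -0.85 z -2.612..-1.992 n8
  s -0.83 z -2.580..-1.952 n10
  s -0.81 z -2.605..-1.843 n11
  s -0.79 z -2.535..-1.798 n11
  s -0.77 z -2.431..-1.700 n12
  s -0.75 z -2.610..-1.670 n15
  s -0.73 z -2.720..-1.578 n21
  s -0.71 z -2.667..-1.534 n19
  s -0.69 z -2.711..-1.469 n21
  s -0.67 z -2.624..-1.374 n23
  s -0.65 z -2.547..-1.315 n24
  s -0.63 z -2.342..-1.231 n27
  s -0.61 z -2.292..-1.172 n25
  s -0.59 z -2.212..-1.099 n29
  s -0.57 z -2.135..-1.029
[... 464 characters left out ...]
 n108
  s -0.25 z -0.463..0.098 n121
  s -0.23 z -0.353..0.165 n139
  s -0.21 z -0.247..0.235 n155
  s -0.19 z -0.133..0.310 n179
  s -0.17 z -0.027..0.378 n208
  s -0.15 z 0.078..0.450 n248
  s -0.13 z 0.173..0.515 n299
  s -0.11 z 0.269..0.586 n373
  s -0.09 z 0.377..0.659 n467
  s -0.07 z 0.481..0.729 n601
  s -0.05 z 0.576..0.757 n620
  s -0.03 z 0.652..0.757 n392
  s -0.01 z 0.725..0.761 n85
wrist 0.85 1146
9.2 [0.47024745 0.09546578 0.17928801] [ 171.04952656   89.97399178 -175.84507929] v 0.1145377908816567
0.75 1281 [320.7, 225.2] [ 0.5072 -0.056 ] [0.4691 0.1166] 0.177 0.013 12.44
0.37 23886 [351.6, 210.1] [0.3791 0.002 ] [0.6599 0.1498] 0.317 0.217 -62.23
jaw yaw 13.105395050368738
```

View pics/c5.png

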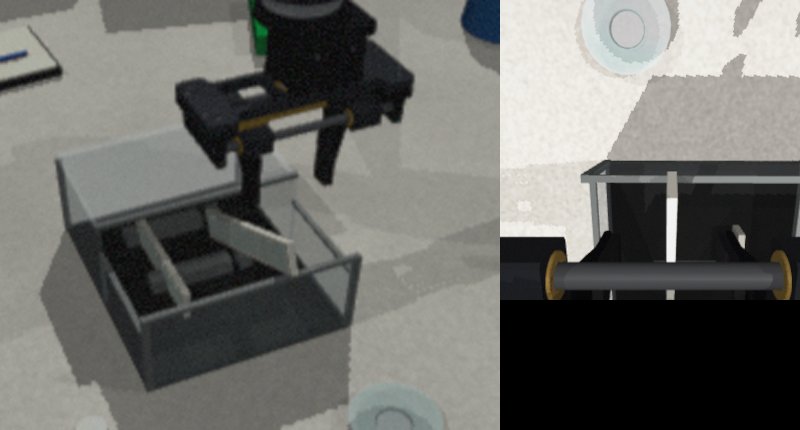

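The carrier has come to rest stably, tilted about 27°. Its tail is on the floor and its hatch end leans on the end-wall rim, near (290,270) in the left panel. The yaw is still aligned. That is already the tilt I need, so I'll regrasp nearer its centre of mass with a firm grip. The bar's top there is at z≈0.11 m.

Call:
{"fn": "step_arm", "kwargs": {"deltas": [[1,0,-0.03,0.001,0],[1,0,-0.03,0.001,0],[1,0,-0.03,0.001,0],[1,0,-0.03,0.001,0],[1,0,-0.03,0.001,0],[1,0.03,-0.03,0.001,0],[1,0.06,-0.03,0.001,0],[1,0.082,-0.03,0.001,0],[1,0.082,-0.03,0.001,0],[1,0.082,-0.03,0.001,0]]}}

```text
time_s: 10.6
tool_pos: [0.4788, 0.0668, 0.0984]
tool_rot: [-8.5, 89.9, 4.6]
force: [0.3, 0.0, 0.6]
grip_width: 0.0872
```

Call:
{"fn": "step_arm", "kwargs": {"deltas": [[-1,0,0,0,0],[-1,0,0,0,0],[-1,0,0,0,0],[-1,0,0,0,0],[-1,0,0,0,0],[-1,0,0,0,0],[-1,0,0,0,0],[-1,0,0,0,0],[-1,0,0,0,0],[-1,0,0,0,0],[-1,0,0,0,0],[-1,0,0,0,0]], "newtons": 10}}

```text
time_s: 12.1
tool_pos: [0.4782, 0.0664, 0.0975]
tool_rot: [-99.8, 90.0, -86.7]
force: [-0.6, 0.3, 0.3]
grip_width: 0.0081
```

Call:
{"fn": "step_arm", "kwargs": {"deltas": [[-1,0,0,0,0],[-1,0,0,0,0],[-1,-0.004,0,0,0],[-1,-0.008,0,0,0],[-1,-0.012,0,0,0],[-1,-0.014,0,0,0],[-1,-0.014,0,0,0]], "newtons": 30}}

```text
time_s: 12.98
tool_pos: [0.4783, 0.0665, 0.1117]
tool_rot: [-37.9, 90.0, -24.8]
force: [-0.6, -0.4, -1.8]
grip_width: 0.0078
```

```bash
python3 tilt.py | head -14 
```

```text
side 0.79 563
  s -0.15 z 0.015..0.046 n18
  s -0.13 z 0.020..0.061 n43
  s -0.11 z 0.029..0.074 n48
  s -0.09 z 0.040..0.082 n58
  s -0.07 z 0.052..0.093 n58
  s -0.05 z 0.061..0.102 n54
  s -0.03 z 0.070..0.097 n39
  s -0.01 z 0.082..0.108 n31
  s 0.01 z 0.092..0.132 n67
  s 0.03 z 0.104..0.142 n73
  s 0.05 z 0.113..0.149 n68
  s 0.07 z 0.126..0.137 n6
top 0.48 70
```

The grip is firm and the carrier is about 12 mm clear of the wall rim, still tilted 27°. I'll slide it out along its own axis.

Call:
{"fn": "step_arm", "kwargs": {"deltas": [[-1,-0.004,0.009,0,0],[-1,-0.009,0.018,0,0],[-1,-0.013,0.027,0,0],[-1,-0.018,0.036,0,0],[-1,-0.022,0.045,0,0],[-1,-0.027,0.054,0,0],[-1,-0.032,0.064,0,0],[-1,-0.037,0.074,0,0],[-1,-0.042,0.084,0,0],[-1,-0.047,0.094,0,0],[-1,-0.049,0.098,0,0],[-1,-0.049,0.098,0,0]]}}

```text
time_s: 14.78
tool_pos: [0.4559, 0.1621, 0.1606]
tool_rot: [-55.1, 90.0, -42.0]
force: [-0.1, -0.3, -0.7]
grip_width: 0.0078
```

```bash
python3 tilt.py | head -16; python3 s.py pics/s6.png 
```

```text
side 0.58 708
  s -0.15 z 0.063..0.073 n5
  s -0.13 z 0.067..0.086 n26
  s -0.11 z 0.078..0.118 n51
  s -0.09 z 0.090..0.129 n68
  s -0.07 z 0.099..0.139 n73
  s -0.05 z 0.113..0.150 n72
  s -0.03 z 0.120..0.150 n59
  s -0.01 z 0.130..0.152 n41
  s 0.01 z 0.142..0.182 n96
  s 0.03 z 0.152..0.193 n111
  s 0.05 z 0.161..0.198 n102
  s 0.07 z 0.175..0.180 n4
top 0.58 101
  s -0.15 z 0.072..0.108 n4
  s -0.13 z 0.050..0.139 n36
```

View pics/s6.png

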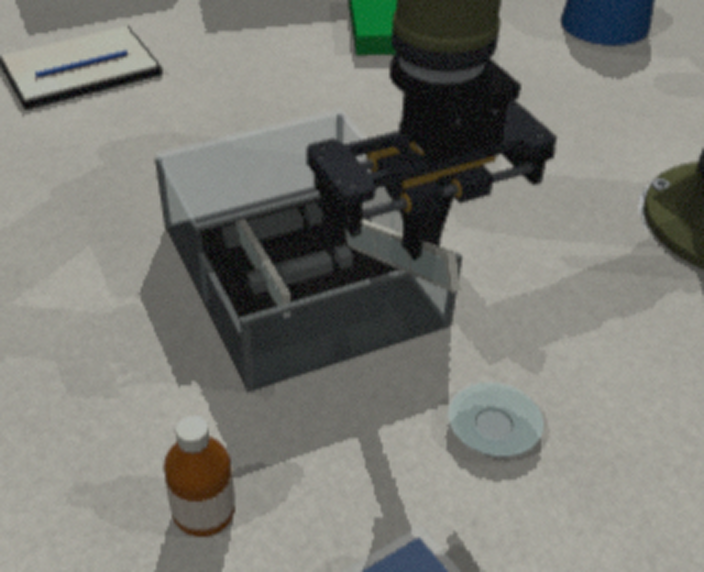

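The carrier now reaches over the end wall, with its hatch end near (455,275) in the crop and its tail at about box y +25, z 0.063, clear of the cover edge. Next I'll raise it straight up.

Call:
{"fn": "step_arm", "kwargs": {"deltas": [[-1,-0.01,0.005,0,0],[-1,-0.025,0.01,0,0],[-1,-0.04,0.01,0,0],[-1,-0.055,0.01,0,0],[-1,-0.07,0.01,0,0],[-1,-0.085,0.01,0,0],[-1,-0.1,0.01,0,0],[-1,-0.112,0.01,0,0],[-1,-0.12,0.01,0,0],[-1,-0.12,0.01,0,0],[-1,-0.12,0.01,0,0],[-1,-0.12,0.01,0,0]]}}

```text
time_s: 16.62
tool_pos: [0.4534, 0.1716, 0.28]
tool_rot: [-179.4, 89.9, -166.2]
force: [0.4, -0.5, -0.7]
grip_width: 0.0075
```

```bash
python3 tilt.py | head -13; python3 s.py pics/s7.png; python3 - <<'E'
from h import *
o=monitor.get_obs();print(o['time_s'],o['tool_pos'],o['grip_width'],o['force'],abs(o['joint_velocities']).max())
u=np.array([-.2265,.974,0]);n=np.array([.974,.2265,0])
for c in ['side','top']:
    p,D=read_camera(c);C=cloud(camera_model(c),D)
    for t in ['short_carrier','reagent_bottle','petri_dish','tip_box']:
        for r in regions_of(c,t)[:1]:
            k=r['pixels']&(D>0);print(c,t,round(r['p'],2),k.sum(),r['pixel'],np.percentile(C[k],50,axis=0).round(3))
E
```

```text
side 0.65 1050
  s -0.15 z 0.190..0.217 n30
  s -0.13 z 0.191..0.227 n77
  s -0.11 z 0.200..0.237 n82
  s -0.09 z 0.210..0.249 n90
  s -0.07 z 0.221..0.258 n94
  s -0.05 z 0.231..0.270 n106
  s -0.03 z 0.241..0.272 n89
  s -0.01 z 0.250..0.272 n65
  s 0.01 z 0.262..0.300 n129
  s 0.03 z 0.272..0.309 n145
  s 0.05 z 0.281..0.315 n137
  s 0.07 z 0.291..0.298 n6
16.975 [0.4536318  0.17171962 0.28046444] 0.007388034589466015 [ 0.5098931  -0.53577233 -0.65329534] 0.10744276033663759
side short_carrier 0.68 247 [309.2, 180.1] [ 0.579 -0.     0.036]
side reagent_bottle 0.96 1308 [279.5, 276.8] [0.674 0.303 0.075]
side petri_dish 0.89 1133 [415.4, 254.0] [0.391 0.238 0.012]
side tip_box 0.87 5031 [383.1, 346.0] [0.527 0.453 0.064]
top short_carrier 0.4 10261 [387.2, 212.9] [ 0.543 -0.029  0.109]
top reagent_bottle 0.82 600 [252.5, 163.2] [0.662 0.282 0.081]
top petri_dish 0.98 519 [264.9, 284.3] [0.384 0.263 0.012]
top tip_box 0.81 2134 [188.5, 232.3] [0.516 0.436 0.065]
```

View pics/s7.png

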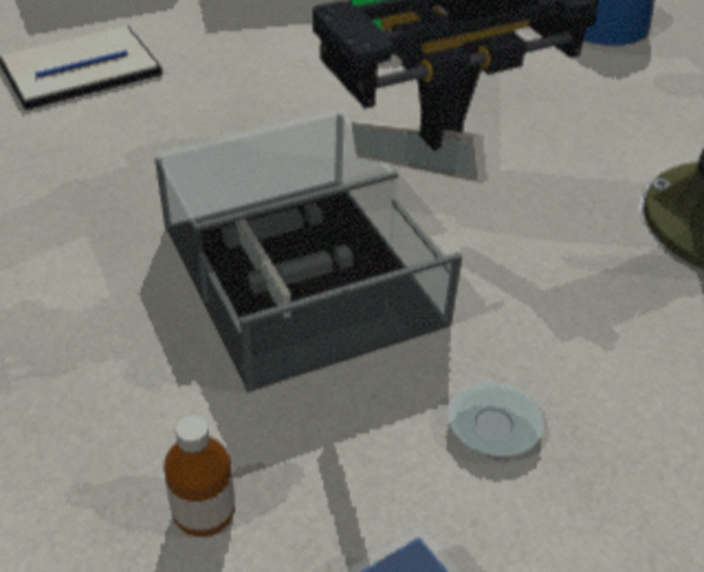

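The carrier hangs free in the gripper, from about (355,140) to (480,165) in the crop, with its lowest point at about 0.185 m. The arm is at rest, and the short carrier and the other things are where they were. Handing in.

```bash
python3 -c "
from cell import env
print(env.sign_off())"
```

```text
the job is handed in; nothing more can be done
None
```

The long carrier is out of the box and held still in the gripper, and the job was handed in at about 17 s of the 48 s allowed. No verdict was reported.

**What I did:** The tool can't pitch, so I pinched the carrier softly (4 N) near its hatch end and lifted, letting it pivot in the grip.

**One slip:** The carrier came out of that soft grip part-way up, most likely because its hatch end touched the end wall. It dropped a little and came to rest tilted about 27°, with its tail on the floor and its hatch end on the wall's rim. I can't say what force the box saw at that moment, but nothing unusual showed in the wrist force. I regrasped it nearer its middle at 30 N, lifted it off the rim, slid it out along its own axis and raised it.

**Last checks:**
- **Height:** the lower end is at about 0.185 m and the upper end at about 0.29 m, against the 0.125 m required.
- **Grip:** the opening is 7.4 mm on the 8 mm bar, and the arm is at rest.
- **Tilt through the hatch:** just after the regrasp the hatch end was at about 0.12 m and the other end at about 0.015 m. On the way out they were near 0.17 m and 0.06 m, so that condition looks met.
- **Surroundings:** in the side camera the short carrier, bottle and dish are within about 2 mm of where they started. The top camera shows the tip box unmoved.

**Checks that disagreed:** In the last top picture the network marked the box instead of the short carrier. It also put the dish about 2 cm off, likely because the dish was partly hidden. I relied on the side camera for both.

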